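# Put the calibration weights back in their stand in order of size

### The arm

A 7-joint arm with a two-finger parallel gripper is mounted at the origin on a cart in front of the work surface, level with it; the furniture and walls round the work are solid. World frame = base frame: x ahead of the robot, y to its left, z up, the work surface at z = 0. Lengths are in m, angles in rad, forces in N, time in s.
With the tool pointing down it reaches from about 0.425 to 1.025 m from the base axis. Payload 3.6 kg.
Tool frame: the origin (TCP) lies at the very end of the fingers, on their centre line; the grasp point (between the pads) lies 19 mm behind it (robot.grip_depth is the z of the grasp point in the tool frame, in m); z points along the fingers, y is the line along which they close (so a half turn about z gives the same grasp; the last joint's range is limited). The gripper opens to 85 mm and grips with 20 to 120 N. Pads are 22 mm wide; open, the fingers measure 114 mm over their backs; the gripper's body (76 mm by 85 mm) begins 54 mm behind the grasp point. The pads swing forward as they close: fully open they stand 13 mm farther back than shut.
Start: joints at [-1.28, 0.591, 0.048, 1.609, -0.033, 0.943, -0.034], TCP at [0.271, 0.672, 0.231] pointing down, gripper open.
Joint ranges: [-2.69, 2.69], [-0.47, 2.24], [-1.27, 1.36], [0.19, 2.51], [-1.53, 4.68], [0.08, 2.07], [-3.09, 3.09]. Speed limits (rad/s): [2.57, 2.57, 3.14, 3.14, 3.14, 3.14, 3.14].

### API

Orientations are given as a 3x3 rotation matrix whose columns are the frame's x, y, z axes.
In Python, from station import robot gives the robot as it stands.
- The arm moves only by the shell command python3 -m crank 'ROWS'. ROWS is JSON, a list of rows, each a list of 3 entries, a list of its own where there are three numbers: the shift along the tool's x, y, z in mm, then the turn, a rotation vector about the tool's x, y, z in rad, then the closure, from -1 (fully open) to 1 (shut). In form: [[[dx, dy, dz], [wx, wy, wz], hand], ...]. A call has 1 to 20 rows; each row shifts and turns the commanded pose from where the row before left it, along the tool's axes as they then stand; what a row does not reach is not made up. A row lasts 1/12 s, in which the tool goes at most 41.7 mm and 7.16 degrees, less where a joint would pass 70% of its speed; a pose out of reach is approached as far as the arm can. A call is refused whole if a number of a shift passes 41.7 or a number of a turn 0.125, either way. A call with a gripper value outside its range is refused whole. The fingers move at their own pace and stop on an object; the grip force is fixed at half the most. Time passes only in rows, so rows that do not move let the fingers close. It gives the time, the measured TCP pose, the force, the opening and the grip force at its end, in the units of the state.
- robot.observe(): the state, without advancing time (a new reading comes with each control period).
- robot.grab_frame(name): name is "scene" or "top"; returns (picture, depth): 400x640x3 uint8, blue, green, red; 400x640 float32, m along the optical axis (not along the pixel's ray), 0 where there is no reading.
- robot.camera_model(name): a dict with "intrinsics" (3x3 intrinsics, pixels), "T" (4x4, takes a point from camera to world coordinates). Camera axes: x right, y up, looking along -z (the intrinsics and any distortion apply to the point x, -y, -z); pixel columns grow to the right and rows downward; lengths in m; the calibration is good to about 2 mm. A picture is of the moment at which its call begins. camera_model takes no time and is no camera call.
- robot.close_job(): hands the job in; it is judged then, once.
The state is a dict: "time": time; "joint_pos": joint angles; "joint_velocities": joint speeds; "joint_torque": joint torques, N m; "tool_pos": TCP position; "tcp_rot": TCP orientation; "force": force on the tool from outside, world axes, zero at the start; "torque": the same for the moment, N m; "width": opening from 0.0 (shut) to 1.0 (fully open); "gripper_force": force on a finger pad.
Only numpy, scipy, OpenCV 4.12 (cv2) and the standard library are available. Lean on these libraries where they do the work, as an engineer would, in place of code of your own. Each camera call takes 0.05 s, during which the arm holds its last target. There are 200 camera calls.

### The job

The balance check is finished: put the four steel calibration weights away in their stand in order of size, the smallest weight in the smallest cup and so on up to the largest, which is still on the balance's pan. Each must end upright and fully down in the cup of its own size; lower them in gently rather than dropping them, and do not bump or lean on the balance.

Things in the scene. Friction and masses are not known exactly. Their poses are not given: they have to be found in the camera images.
- weight_50: the smallest calibration weight (50 g): a polished steel cylinder 20 mm in diameter with straight sides up to 26 mm, a waisted neck and a round knob above, 38 mm tall over all. Origin: centre of its underside; z up its axis. At the start it stands on the desk.
- weight_100: the second smallest calibration weight (100 g): a polished steel cylinder 25 mm in diameter with straight sides up to 33 mm, a waisted neck and a round knob above, 47 mm tall over all. Origin: centre of its underside; z up its axis. At the start it stands on the desk.
- weight_200: the second largest calibration weight (200 g): a polished steel cylinder 31 mm in diameter with straight sides up to 42 mm, a waisted neck and a round knob above, 58 mm tall over all. Origin: centre of its underside; z up its axis. At the start it stands on the desk.
- weight_500: the largest calibration weight (500 g): a polished steel cylinder 40 mm in diameter with straight sides up to 55 mm, a waisted neck and a round knob above, 74 mm tall over all. Origin: centre of its underside; z up its axis. At the start it stands on the balance's pan.
- cup_50: the smallest cup of the stand, for the 50 g weight: open black plastic cup, bore 24 mm (2 mm play all round), flared at the mouth to 32 mm; rim 12 mm above its origin, inner floor 3 mm above it. Origin: centre of its underside, on top of the stand's plate, 8 mm over the desk; z up; x along the row towards the larger cups.
- cup_100: the second smallest cup of the stand, for the 100 g weight: open black plastic cup, bore 29 mm (2 mm play all round), flared at the mouth to 37 mm; rim 12 mm above its origin, inner floor 3 mm above it. Origin: centre of its underside, on top of the stand's plate, 8 mm over the desk; z up; x along the row towards the larger cups.
- cup_200: the second largest cup of the stand, for the 200 g weight: open black plastic cup, bore 35 mm (2 mm play all round), flared at the mouth to 43 mm; rim 12 mm above its origin, inner floor 3 mm above it. Origin: centre of its underside, on top of the stand's plate, 8 mm over the desk; z up; x along the row towards the larger cups.
- cup_500: the largest cup of the stand, for the 500 g weight: open black plastic cup, bore 44 mm (2 mm play all round), flared at the mouth to 52 mm; rim 12 mm above its origin, inner floor 3 mm above it. Origin: centre of its underside, on top of the stand's plate, 8 mm over the desk; z up; x along the row towards the larger cups.
- balance: compact white laboratory balance, 200 mm (x) by 150 mm (y), housing top at 42 mm, fixed to the desk. Origin: centre of its underside on the desk; z up; x from its display edge to its back. Its round steel pan, 120 mm across, is centred at x = +25 mm, y = 0, pan surface 60 mm above the desk, the highest part.
- stand: the weight stand: aluminium plate 250 (x) x 64 (y) x 8 mm, fixed to the desk, carrying the four cups in one straight row along its middle, in order of size; centres 54.5, 60 and 67.5 mm apart from the smallest cup to the largest, rims 20 mm above the desk. Origin: centre of its underside on the desk; z up; x along the row towards the larger cups.

How it is judged:
At the end, for the whole second after the job is handed in: Each weight stands upright (within 0.1 rad) on the floor of the cup of its own size (axis within 6 mm of the cup's centre, underside within 3 mm of the cup's floor), at rest and let go (horizontal distance between weight_50 and cup_50 below 0.006 m and z of weight_50 in the frame of cup_50 below 0.006 m and angle between each of weight_50, weight_100, weight_200, weight_500's own z axis and vertical below 0.1 rad and linear speed of each of weight_50, weight_100, weight_200, weight_500 below 0.01 m/s and contact force between each of weight_50, weight_100, weight_200, weight_500 and the fingers below 0.1 N and horizontal distance between weight_100 and cup_100 below 0.006 m and z of weight_100 in the frame of cup_100 below 0.006 m and horizontal distance between weight_200 and cup_200 below 0.006 m and z of weight_200 in the frame of cup_200 below 0.006 m and horizontal distance between weight_500 and cup_500 below 0.006 m and z of weight_500 in the frame of cup_500 below 0.006 m); the robot touches nothing.
It fails at once if a weight is dropped into its cup (it drops in faster than 0.7 m/s, a fall of about 25 mm) ((horizontal distance between weight_50 and cup_50 below 0.02 m and z of weight_50 in the frame of cup_50 below 0.022 m and linear speed of weight_50 above 0.7 m/s) or (horizontal distance between weight_100 and cup_100 below 0.02 m and z of weight_100 in the frame of cup_100 below 0.022 m and linear speed of weight_100 above 0.7 m/s) or (horizontal distance between weight_200 and cup_200 below 0.02 m and z of weight_200 in the frame of cup_200 below 0.022 m and linear speed of weight_200 above 0.7 m/s) or (horizontal distance between weight_500 and cup_500 below 0.02 m and z of weight_500 in the frame of cup_500 below 0.022 m and linear speed of weight_500 above 0.7 m/s)).
It fails at once if the robot pushes against the balance with more than 15 N (contact force between any of the arm, the fingers and balance above 15 N).
It also fails if it takes over 112 s, if anything falls off the work surface, if the arm or the gripper's body presses on something with over 40 N, if the wrist force passes 120 N, or if a joint passes its speed limit or range.

## Working session

There is one attempt and no reset: what is moved stays moved. The work goes in short steps, Python scripts to look and compute and a shell command to move; the robot and the scene stay as the last step left them, time stands still between calls to the robot, and variables do not carry over. Pictures are saved under pics/ and viewed, at most 14 in all, crops included, and the job is handed in when it is done.

```bash
mkdir -p pics
python3 - <<'E'
from station import robot
import cv2,numpy as np
for n in("scene","top"):
    p,d=robot.grab_frame(n); cv2.imwrite(f"pics/{n}0.png",p); np.save(f"pics/{n}0.npy",d)
    m=robot.camera_model(n); print(n,m["intrinsics"],m["T"])
s=robot.observe(); print(s["tool_pos"],s["tcp_rot"],s["width"],s["time"],s["force"],robot.grip_depth)
E
```

```text
scene [[386.12500097   0.         316.24249862]
 [  0.         386.12500097 205.70856715]
 [  0.           0.           1.        ]] [[ 0.66006793  0.49700176 -0.5632935   0.05054742]
 [-0.75120115  0.43937289 -0.49259345 -0.46802238]
 [ 0.00267608  0.74829186  0.66336425  0.68866321]
 [ 0.          0.          0.          1.        ]]
top [[404.79601229   0.         316.44398906]
 [  0.         404.79601229 200.17627257]
 [  0.           0.           1.        ]] [[ 0.02113957  0.9912791  -0.1300725   0.39962855]
 [-0.99954708  0.02374228  0.01849141  0.00491803]
 [ 0.02141837  0.12962269  0.99133204  1.28825179]
 [ 0.          0.          0.          1.        ]]
[0.27118646 0.67155386 0.23023766] [[-9.27276325e-01  3.74376977e-01 -7.04309387e-04]
 [ 3.74377632e-01  9.27274270e-01 -1.95393833e-03]
 [-7.84215533e-05 -2.07551843e-03 -9.99997843e-01]] 1.0006024274541359 0.1 [-0.21205601  0.46703368 -0.06216576] -0.0187
```

View pics/scene0.png

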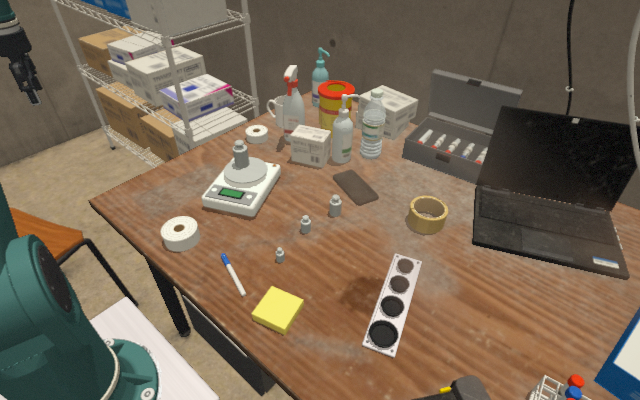

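View pics/top0.png

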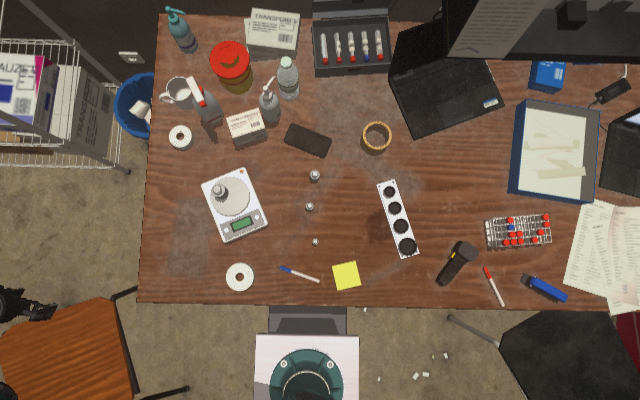

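The top view shows the weights at (315,241), (309,206) and (314,175), and the 500 g at (220,190) on the pan. The stand's cups run from (389,191), the smallest, to (407,246), the largest. Next I measure them with the depth clouds of both cameras.

```bash
cat > h.py <<'E'
import numpy as np,cv2
from station import robot
def cloud(n,d):
    m=robot.camera_model(n);K=m["intrinsics"];v,u=np.mgrid[:400,:640]
    c=np.stack([(u-K[0,2])/K[0,0]*d,-(v-K[1,2])/K[1,1]*d,-d,np.ones_like(d)],-1)
    return (c@m["T"].T)[...,:3]
def ray(n,u,v,z):
    m=robot.camera_model(n);K=m["intrinsics"];T=m["T"]
    r=T[:3,:3]@[(u-K[0,2])/K[0,0],-(v-K[1,2])/K[1,1],-1]
    return T[:3,3]+r*(z-T[2,3])/r[2]
E
python3 - <<'E'
from h import *
np.set_printoptions(precision=4,suppress=True)
W={}
for n in("top","scene"):
    W[n]=cloud(n,np.load(f"pics/{n}0.npy"))
roi={"top":[(315,241,7),(309,206,8),(314,175,9),(220,190,12)],"scene":[(280,255,9),(305,225,11),(335,206,13),(239,154,16)]}
for n in roi:
    for i,(u,v,r) in enumerate(roi[n]):
        w=W[n][v-r:v+r+1,u-r:u+r+1].reshape(-1,3); z0=0.066 if i==3 else 0.006
        o=w[w[:,2]>z0]; print(n,i,len(o),"desk z",np.median(w[:,2]),"top",o[:,2].max(),"min",o.min(0)[:2],"max",o.max(0)[:2],"mid",(o.min(0)+o.max(0))[:2]/2,"knob",o[o[:,2]>o[:,2].max()-.006].mean(0))
for n,x0,x1,y0,y1 in(("top",372,425,175,262),("scene",360,428,250,358)):
    w=W[n][y0:y1,x0:x1].reshape(-1,3)
    o=w[(w[:,2]>.004)&(w[:,2]<.03)]
    r=cv2.minAreaRect((o[:,:2]*1000).astype(np.float32)); print(n,"stand",r,np.percentile(o[:,2],[5,50,95]))
for n,x0,x1,y0,y1 in(("top",395,270,160,250),):
    w=W[n][165:245,195:272].reshape(-1,3)
    for a,b in((.034,.048),(.054,.066)):
        o=w[(w[:,2]>a)&(w[:,2]<b)]; print("bal",cv2.minAreaRect((o[:,:2]*1000).astype(np.float32)),o[:,2].mean())
for n,x0,x1,y0,y1 in(("top",180,430,160,265),("scene",190,440,130,360)):
    cv2.imwrite(f"pics/{n}c.png",cv2.resize(cv2.imread(f"pics/{n}0.png")[y0:y1,x0:x1],None,fx=3 if n=="top" else 2.5,fy=3 if n=="top" else 2.5,interpolation=cv2.INTER_CUBIC))
E
```

```text
top 0 38 desk z 0.0014582638500511003 top 0.04296694237091625 min [ 0.4156 -0.0332] max [0.4504 0.0044] mid [ 0.433  -0.0144] knob [ 0.4351 -0.0176  0.0401]
top 1 63 desk z 0.0019863885971156403 top 1.2882517929566069 min [ 0.3996 -0.0213] max [0.5744 0.0294] mid [0.487  0.0041] knob [0.3996 0.0049 1.2883]
top 2 99 desk z 0.00209453445665031 top 1.2882517929566069 min [ 0.3996 -0.0378] max [0.6795 0.0061] mid [ 0.5396 -0.0159] knob [0.3996 0.0049 1.2883]
top 3 200 desk z 0.061916890622450094 top 1.2882517929566069 min [0.3996 0.0049] max [0.6158 0.289 ] mid [0.5077 0.147 ] knob [0.3996 0.0049 1.2883]
scene 0 106 desk z 0.0003549257267413397 top 0.6886632112844384 min [ 0.0505 -0.468 ] max [ 0.4494 -0.0096] mid [ 0.25   -0.2388] knob [ 0.0505 -0.468   0.6887]
scene 1 145 desk z 0.0005110232189160513 top 0.6886632112844384 min [ 0.0505 -0.468 ] max [0.5575 0.0126] mid [ 0.304  -0.2277] knob [ 0.0505 -0.468   0.6887]
scene 2 215 desk z 0.0005919607596367449 top 0.6886632112844384 min [ 0.0505 -0.468 ] max [0.7265 0.01  ] mid [ 0.3885 -0.229 ] knob [ 0.0505 -0.468   0.6887]
scene 3 346 desk z 0.05896043656685346 top 0.6886632112844384 min [ 0.0505 -0.468 ] max [0.5992 0.2894] mid [ 0.3249 -0.0893] knob [ 0.0505 -0.468   0.6887]
top stand ((519.0348510742188, -281.0502624511719), (278.14324951171875, 168.05215454101562), 0.35910293459892273) [0.0044 0.0096 0.0208]
scene stand ((513.5081787109375, -263.9611511230469), (252.54391479492188, 93.77352905273438), 18.288949966430664) [0.0059 0.0092 0.0195]
bal ((544.9923706054688, 236.7603302001953), (200.57876586914062, 149.6775360107422), 24.554414749145508) 0.04310217780039415
bal ((558.1622314453125, 248.5421142578125), (117.2454605102539, 138.14041137695312), 83.95500946044922) 0.060921991520670335
```

View pics/topc.png

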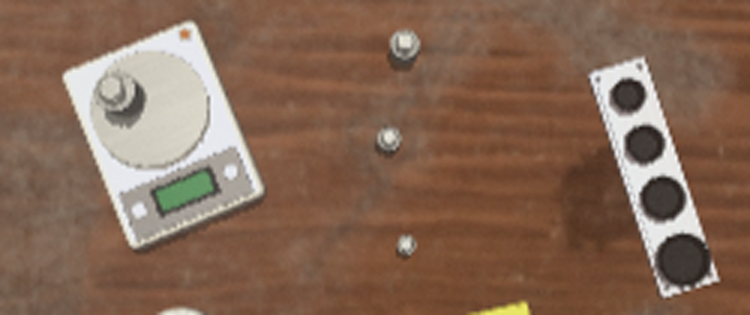

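```bash
cat > meas.py <<'E'
from h import *
from scipy.optimize import least_squares
np.set_printoptions(precision=4,suppress=True)
def blobs(img,x0,x1,y0,y1,n):
    # plate region -> dark blobs inside
    g=cv2.resize(cv2.cvtColor(img[y0:y1,x0:x1],cv2.COLOR_BGR2GRAY),None,fx=4,fy=4,interpolation=cv2.INTER_CUBIC)
    hs=cv2.resize(cv2.cvtColor(img[y0:y1,x0:x1],cv2.COLOR_BGR2HSV),None,fx=4,fy=4)
    pl=((g>150)&(hs[...,1]<60)).astype(np.uint8)
    c=max(cv2.findContours(pl,cv2.RETR_EXTERNAL,cv2.CHAIN_APPROX_NONE)[0],key=cv2.contourArea)
    m=np.zeros_like(g);cv2.drawContours(m,[cv2.convexHull(c)],-1,255,-1)
    k=((g<110)&(m>0)).astype(np.uint8)
    _,_,st,ce=cv2.connectedComponentsWithStats(k)
    i=[j for j in range(1,len(st)) if st[j,4]>400]
    f=lambda p:((p[0]+.5)/4-.5+x0,(p[1]+.5)/4-.5+y0)
    M=cv2.moments(m,True)
    return [(f(ce[j]),st[j,4]/16) for j in i], f((M["m10"]/M["m00"],M["m01"]/M["m00"]))
def stand(n,img,box):
    b,pc=blobs(img,*box,n)
    P=np.array([ray(n,*p,.016)[:2] for p,_ in b]); A=[a for _,a in b]
    if len(P)!=4: print(n,"blobs",b); return
    P=P[np.argsort(P[:,0])[::-1]] # far = smallest
    off=np.array([0,54.5,114.5,182])/1000
    f=lambda q:(P-(q[:2]+off[:,None]*[np.cos(q[2]),np.sin(q[2])])).ravel()
    r=least_squares(f,[*P[0],np.arctan2(*(P[3]-P[0])[::-1])])
    print(n,"cups",P.tolist(),"fit",r.x,"res mm",r.fun*1000,"plate ctr",ray(n,*pc,.008)[:2])
    print((r.x[:2]+off[:,None]*[np.cos(r.x[2]),np.sin(r.x[2])]))
D={50:(10,26,38),100:(12.5,33,47),200:(15.5,42,58),500:(20,55,74)}
def weight(n,d,k,c,z0=0,rad=.03):
    w=cloud(n,d).reshape(-1,3);w=w[(d.ravel()>.2)&(np.hypot(*(w[:,:2]-c).T)<rad)]
    R,h,H=np.array(D[k])/1000
    T=robot.camera_model(n)["T"];v=np.array(c)-T[:2,3];v/=np.hypot(*v)
    s=w[(w[:,2]>z0+.005)&(w[:,2]<z0+h-.003)]
    f=lambda q:np.hypot(*(s[:,:2]-q).T)-R
    r=least_squares(f,np.array(c)+v*.01,loss="soft_l1",f_scale=.002)
    kn=w[w[:,2]>z0+h+.004]
    print(k,n,"sides",len(s),r.x,"rms",np.sqrt(np.mean(r.fun**2)),"knob",len(kn),kn.mean(0) if len(kn) else "", "cam dir",v)
E
python3 - <<'E'
from meas import *
for n,box in(("top",(372,425,175,262)),("scene",(360,428,250,358))):
    stand(n,cv2.imread(f"pics/{n}0.png"),box)
    d=np.load(f"pics/{n}0.npy")
    for k,c,z in((50,(.436,-.016),0),(100,(.55,.004),0),(200,(.66,-.015),0),(500,(.585,.27),.06)): weight(n,d,k,c,z)
E
```

```text
top cups [[0.6002215312716139, -0.2495245472385504], [0.5486256874403557, -0.2668537964849912], [0.49141897619783353, -0.2858217058183105], [0.4411466298589219, -0.2992165676137779]] fit [ 0.6041 -0.2491 -2.8376] res mm [-3.8585 -0.4361 -3.453  -1.4522 -3.4107 -2.4606 10.7222  4.3489] plate ctr [ 0.5336 -0.2714]
[[ 0.6041 -0.2491]
 [ 0.5521 -0.2654]
 [ 0.4948 -0.2834]
 [ 0.4304 -0.3036]]
50 top sides 24 [ 0.4273 -0.0206] rms 0.011447692080932345 knob 14 [ 0.4355 -0.0175  0.0387] cam dir [ 0.8669 -0.4986]
100 top sides 24 [0.5466 0.007 ] rms 0.01096578760864835 knob 25 [0.5452 0.0031 0.0458] cam dir [ 1.     -0.0061]
200 top sides 13 [ 0.6486 -0.0117] rms 0.010866469270741532 knob 41 [ 0.6427 -0.0104  0.0563] cam dir [ 0.9971 -0.0763]
500 top sides 54 [0.5773 0.2711] rms 0.0023114942782154458 knob 77 [0.5766 0.2695 0.1317] cam dir [0.5731 0.8195]
scene cups [[0.6015718337001454, -0.2501826665599929], [0.5498129889346983, -0.2672276806152184], [0.49296079220656147, -0.28614520246476144], [0.4291161711181893, -0.30737523126495114]] fit [ 0.6017 -0.2501 -2.8212] res mm [-0.0794 -0.0823 -0.1109  0.0346 -0.0156  0.011   0.2058  0.0367] plate ctr [ 0.501  -0.2842]
[[ 0.6017 -0.2501]
 [ 0.5499 -0.2673]
 [ 0.493  -0.2862]
 [ 0.4289 -0.3074]]
50 scene sides 48 [ 0.4394 -0.0179] rms 0.0007215926296145651 knob 25 [ 0.4382 -0.0191  0.0367] cam dir [0.6489 0.7609]
100 scene sides 70 [0.5497 0.0032] rms 0.0008246648028279899 knob 30 [0.5475 0.0012 0.0453] cam dir [0.7268 0.6869]
200 scene sides 114 [ 0.6278 -0.0289] rms 0.005156381561778553 knob 43 [ 0.6445 -0.0134  0.0559] cam dir [0.8026 0.5966]
500 scene sides 210 [0.5799 0.2709] rms 0.0012243029979664233 knob 59 [0.5768 0.2662 0.1308] cam dir [0.5865 0.8099]
```

```bash
python3 -m crank '[[[0,0,0],[0,0,0.122],-1],[[0,0,0],[0,0,0.122],-1],[[0,0,0],[0,0,0.122],-1],[[0,0,0],[0,0,0.122],-1],[[0,0,0],[0,0,0.122],-1],[[0,0,0],[0,0,0.122],-1],[[0,0,0],[0,0,0.122],-1],[[0,0,0],[0,0,0.122],-1],[[0,0,0],[0,0,0.122],-1],[[0,0,0],[0,0,0.122],-1],[[0,0,0],[0,0,0.122],-1],[[0,0,0],[0,0,0.122],-1],[[0,0,0],[0,0,0.122],-1],[[0,0,0],[0,0,0.122],-1],[[0,0,0],[0,0,0.122],-1],[[0,0,0],[0,0,0.122],-1],[[0,0,0],[0,0,0.122],-1],[[0,0,0],[0,0,0.122],-1],[[0,0,0],[0,0,0.122],-1],[[0,0,0],[0,0,0.118],-1]]'
cat > go.py <<'E'
# usage: go.py x y z : remaining shift (mm, tool axes) and turn to target with row-aligned tool
import sys; from h import *
from scipy.spatial.transform import Rotation as Rn
np.set_printoptions(precision=4,suppress=True)
a=np.radians(-71.64);c,s=np.cos(a),np.sin(a)
G=np.array([[-s,c,0],[c,s,0],[0,0,-1.]]);
G=np.array([[-s,c,0],[c,s,0],[0,0,-1.]])
st=robot.observe();R=np.array(st["tcp_rot"]);p=np.array(st["tool_pos"])
print("t",st["time"],"tcp",p,"w",st["width"],"F",st["force"],"grip",st["gripper_force"])
print("turn",Rn.from_matrix(R.T@G).as_rotvec())
for i in range(1,len(sys.argv),3):
    t=np.array(list(map(float,sys.argv[i:i+3])));print("shift mm",R.T@(t-p)*1000,"after-turn axes",G.T@(t-p)*1000)
E
python3 go.py .437 -.018 .231
python3 - <<'E'
from meas import *
for n in("top","scene"):
    d=np.load(f"pics/{n}0.npy")
    for k,c,z in((50,(.438,-.018),0),(100,(.547,.002),0),(200,(.644,-.012),0),(500,(.578,.27),.06)): weight(n,d,k,c,z,D[k][0]/1000+.004)
E
```

```text
time: 1.77
tool_pos: [0.271, 0.672, 0.2306]
tcp_rot: [[0.95, 0.311, -0.001], [0.311, -0.95, -0.001], [-0.001, 0.001, -1.0]]
force: [0.1, 0.2, -0.7]
width: 0.998
gripper_force: 0.0
t 1.7667 tcp [0.271  0.672  0.2306] w 0.9976932070432942 F [ 0.0665  0.1912 -0.6636] grip 0.0
turn [ 0.0008  0.0009 -0.0043]
shift mm [-56.698  707.4012   0.2619] after-turn axes [-59.7712 707.1481  -0.3738]
50 top sides 6 [ 0.4378 -0.0183] rms 0.002479177434829713 knob 14 [ 0.4355 -0.0175  0.0387] cam dir [ 0.8585 -0.5128]
100 top sides 7 [0.5459 0.0056] rms 0.0013144814599623297 knob 25 [0.5452 0.0031 0.0458] cam dir [ 0.9998 -0.0198]
200 top sides 19 [ 0.6443 -0.0106] rms 0.0007390883620748968 knob 41 [ 0.6427 -0.0104  0.0563] cam dir [ 0.9976 -0.0691]
500 top sides 51 [0.5566 0.2435] rms 0.007239689149548946 knob 77 [0.5766 0.2695 0.1317] cam dir [0.5583 0.8297]
50 scene sides 48 [ 0.4287 -0.0313] rms 0.003758858056316138 knob 25 [ 0.4382 -0.0191  0.0367] cam dir [0.6525 0.7578]
100 scene sides 70 [0.5497 0.0032] rms 0.0008246648021766416 knob 30 [0.5475 0.0012 0.0453] cam dir [0.7262 0.6875]
200 scene sides 114 [ 0.6479 -0.0109] rms 0.0010742143996992923 knob 43 [ 0.6445 -0.0134  0.0559] cam dir [0.7929 0.6093]
500 scene sides 210 [0.5799 0.2709] rms 0.0012243030013347552 knob 59 [0.5768 0.2662 0.1308] cam dir [0.5815 0.8136]
```

```bash
python3 -m crank '[[[-3,35,0],[0.001,0.001,-0.004],-1],[[-3,35,0],[0,0,0],-1],[[-3,35,0],[0,0,0],-1],[[-3,35,0],[0,0,0],-1],[[-3,35,0],[0,0,0],-1],[[-3,35,0],[0,0,0],-1],[[-3,35,0],[0,0,0],-1],[[-3,35,0],[0,0,0],-1],[[-3,35,0],[0,0,0],-1],[[-3,35,0],[0,0,0],-1],[[-3,35,0],[0,0,0],-1],[[-3,35,0],[0,0,0],-1],[[-3,35,0],[0,0,0],-1],[[-3,35,0],[0,0,0],-1],[[-3,35,0],[0,0,0],-1],[[-3,35,0],[0,0,0],-1],[[-3,35,0],[0,0,0],-1],[[-3,35,0],[0,0,0],-1],[[-3,35,0],[0,0,0],-1],[[0,0,0],[0,0,0],-1]]'
python3 go.py .4385 -.018 .04
```

```text
time: 3.43
tool_pos: [0.4316, 0.0167, 0.2315]
tcp_rot: [[0.951, 0.309, 0.004], [0.309, -0.951, -0.001], [0.004, 0.003, -1.0]]
force: [-0.4, -0.2, 0.1]
width: 0.998
gripper_force: 0.0
t 3.4333 tcp [0.4316 0.0167 0.2315] w 0.9977967840590916 F [-0.3645 -0.2006  0.0603] grip 0.0
turn [ 0.0026 -0.0036 -0.0063]
shift mm [ -4.8564  34.6436 191.5392] after-turn axes [ -4.3902  35.119  191.4639]
```

```bash
python3 -m crank '[[[-3,18,0],[0.003,-0.004,-0.006],-1],[[-1.5,17,0],[0,0,0],-1],[[0,0,25],[0,0,0],-0.3],[[0,0,30],[0,0,0],-0.3],[[0,0,30],[0,0,0],-0.3],[[0,0,30],[0,0,0],-0.3],[[0,0,26],[0,0,0],-0.3],[[0,0,0],[0,0,0],-0.3],[[0,0,0],[0,0,0],-0.3]]'
python3 go.py .4385 -.018 .012
python3 - <<'E'
from h import *
p,d=robot.grab_frame("scene");cv2.imwrite("pics/s1.png",cv2.resize(p[160:310,190:340],None,fx=4,fy=4,interpolation=cv2.INTER_CUBIC))
E
```

```text
time: 4.18
tool_pos: [0.4357, -0.0103, 0.0889]
tcp_rot: [[0.946, 0.325, -0.007], [0.325, -0.946, 0.003], [-0.006, -0.005, -1.0]]
force: [-0.1, -0.2, -0.2]
width: 0.65
gripper_force: 0.0
t 4.1833 tcp [ 0.4357 -0.0103  0.0889] w 0.6504079141309705 F [-0.1339 -0.2386 -0.1559] grip 0.0
turn [-0.005   0.006   0.0107]
shift mm [ 0.5906  8.5489 76.8549] after-turn axes [ 0.2189  8.1573 76.8994]
```

View pics/s1.png

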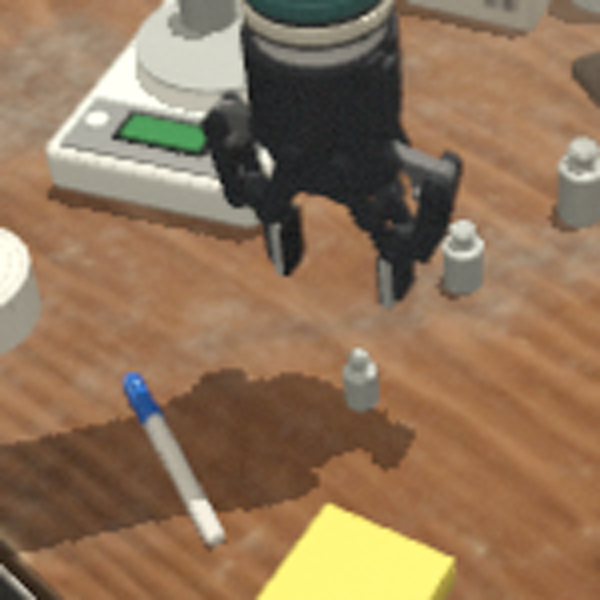

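The picture shows the open fingers centred above the 50 g weight at about (360,380) of the crop, well clear of the others.

```bash
python3 -m crank '[[[0,4,0],[-0.005,0.006,0.01],-0.3],[[0,4,0],[0,0,0],-0.3],[[0,0,20],[0,0,0],-0.3],[[0,0,15],[0,0,0],-0.3],[[0,0,0],[0,0,0],-0.3],[[0,0,0],[0,0,0],-0.3]]'
python3 go.py .4385 -.018 .012
```

```text
time: 4.73
tool_pos: [0.4397, -0.0181, 0.0552]
tcp_rot: [[0.949, 0.316, 0.004], [0.316, -0.949, 0.0], [0.004, 0.001, -1.0]]
force: [-0.4, -0.8, 0.6]
width: 0.65
gripper_force: 0.0
t 4.7333 tcp [ 0.4397 -0.0181  0.0552] w 0.649507071904044 F [-0.4249 -0.8144  0.5702] grip 0.0
turn [ 0.0011 -0.0038  0.0008]
shift mm [-1.2759 -0.5159 43.1985] after-turn axes [-1.1131 -0.4656 43.2035]
```

```bash
python3 -m crank '[[[-0.5,0,15],[0,-0.002,0],-0.3],[[-0.5,0,15],[0,-0.002,0],-0.3],[[0,0,8],[0,0,0],-0.3],[[0,0,5],[0,0,0],-0.3],[[0,0,0],[0,0,0],-0.3],[[0,0,0],[0,0,0],0.2],[[0,0,0],[0,0,0],1],[[0,0,0],[0,0,0],1],[[0,0,0],[0,0,0],1],[[0,0,0],[0,0,0],1],[[0,0,0],[0,0,0],1],[[0,0,0],[0,0,0],1],[[0,0,0],[0,0,0],1],[[0,0,0],[0,0,0],1]]'
python3 go.py .4385 -.018 .012
```

```text
time: 5.9
tool_pos: [0.4389, -0.0181, 0.0124]
tcp_rot: [[0.949, 0.316, 0.001], [0.316, -0.949, -0.001], [0.0, 0.001, -1.0]]
force: [-0.6, 0.1, 6.4]
width: 0.202
gripper_force: 58.4
t 5.9 tcp [ 0.4389 -0.0181  0.0124] w 0.20204815616471816 F [-0.643   0.143   6.3983] grip 58.43212435953319
turn [ 0.0014 -0.0005  0.0014]
shift mm [-0.3113 -0.2245  0.4204] after-turn axes [-0.3114 -0.2234  0.4208]
```

```bash
python3 -m crank '[[[0,0,-6],[0,0,0],1],[[0,0,-12],[0,0,0],1],[[0,0,-25],[0,0,0],1],[[0,0,-30],[0,0,0],1],[[0,0,-25],[0,0,0],1],[[0,0,0],[0,0,0],1],[[0,0,0],[0,0,0],1]]'
python3 go.py .601 -.250 .11
python3 - <<'E'
from h import *
p,d=robot.grab_frame("scene");np.save("pics/s2.npy",d);cv2.imwrite("pics/s2.png",cv2.resize(p[160:280,220:340],None,fx=5,fy=5,interpolation=cv2.INTER_CUBIC))
E
```

```text
time: 6.48
tool_pos: [0.4393, -0.0175, 0.111]
tcp_rot: [[0.948, 0.317, 0.003], [0.317, -0.948, -0.001], [0.002, 0.002, -1.0]]
force: [0.5, 0.9, -0.5]
width: 0.201
gripper_force: 58.8
t 6.4833 tcp [ 0.4393 -0.0175  0.111 ] w 0.20050887793747482 F [ 0.5428  0.8996 -0.4802] grip 58.78522705743649
turn [ 0.0018 -0.0022  0.0024]
shift mm [ 79.6299 271.7831   1.6406] after-turn axes [ 80.2792 271.5952   0.9795]
```

View pics/s2.png

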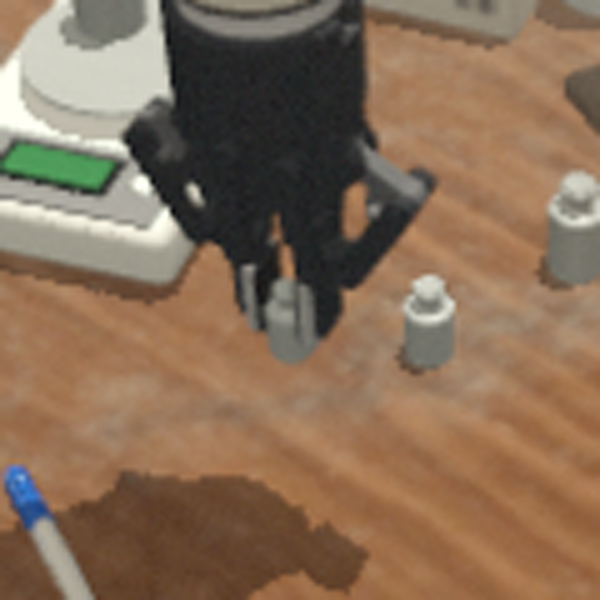

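The weight is held upright on its body, with its lower part visible below the pads at about (290,345) of the crop. I carry it to the smallest cup.

```bash
python3 -m crank '[[[4,14,0],[0.002,-0.002,0.002],1],[[8,27,0],[0,0,0],1],[[8,27,0],[0,0,0],1],[[8,27,0],[0,0,0],1],[[8,27,0],[0,0,0],1],[[8,27,0],[0,0,0],1],[[8,27,0],[0,0,0],1],[[8,27,0],[0,0,0],1],[[8,27,0],[0,0,0],1],[[8,27,0],[0,0,0],1],[[4,14,0],[0,0,0],1],[[0,0,20],[0,0,0],1],[[0,0,20],[0,0,0],1],[[0,0,12],[0,0,0],1],[[0,0,0],[0,0,0],1],[[0,0,0],[0,0,0],1],[[0,0,0],[0,0,0],1]]'
python3 go.py .6017 -.2501 .024
python3 - <<'E'
from h import *
p,d=robot.grab_frame("scene");np.save("pics/s3.npy",d);cv2.imwrite("pics/s3.png",cv2.resize(p[200:350,350:500],None,fx=4,fy=4,interpolation=cv2.INTER_CUBIC))
E
```

```text
time: 7.95
tool_pos: [0.5995, -0.2502, 0.0572]
tcp_rot: [[0.949, 0.314, -0.003], [0.314, -0.949, -0.0], [-0.003, -0.001, -1.0]]
force: [0.4, -0.4, -0.4]
width: 0.201
gripper_force: 58.8
t 7.95 tcp [ 0.5995 -0.2502  0.0572] w 0.20070493152527177 F [ 0.3748 -0.4028 -0.4094] grip 58.799140332274646
turn [-0.0009  0.003  -0.0008]
shift mm [ 2.2057  0.6117 33.208 ] after-turn axes [ 2.1072  0.5822 33.2149]
```

View pics/s3.png

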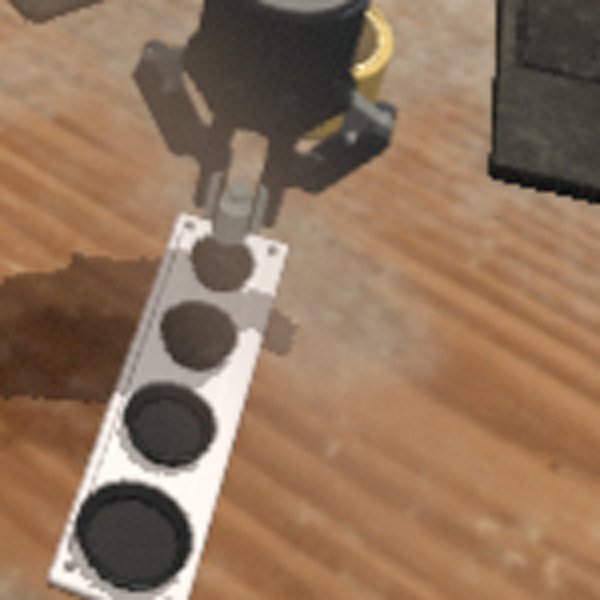

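The weight hangs over the smallest cup: its lower edge is at about (230,244) of the crop, the cup centre at (222,263). I check where these points should project.

```bash
cat >> h.py <<'E'
def proj(n,P):
    m=robot.camera_model(n);K=m["intrinsics"];c=np.linalg.inv(m["T"])@[*P,1]
    return K[0,2]+K[0,0]*c[0]/-c[2], K[1,2]-K[1,1]*c[1]/-c[2]
E
python3 - <<'E'
from h import *
for P in((.5995,-.2502,.045),(.5995,-.2502,.083),(.6017,-.2501,.020)):
    u,v=proj("scene",P);print((u+.5-350)*4,(v+.5-200)*4)
T=robot.camera_model("scene")["T"]
w=np.array([.5995,-.2502])-T[:2,3];w/=np.hypot(*w)
u,v=proj("scene",(.5995-.01*w[0],-.2502-.01*w[1],.045));print("front edge",(u-349.5)*4,(v-199.5)*4)
E
```

```text
227.67897439306034 231.94918250129308
238.9826739237228 184.65927367069764
222.54379021098475 259.1558113162682
front edge 224.50736257020753 245.21786799155143
```

```bash
python3 -m crank '[[[1.5,0.3,0],[-0.001,0.003,-0.001],1],[[0.6,0.3,0],[0,0,0],1],[[0,0,6],[0,0,0],1],[[0,0,6],[0,0,0],1],[[0,0,4],[0,0,0],1],[[0,0,4],[0,0,0],1],[[0,0,0],[0,0,0],1],[[0,0,0],[0,0,0],1],[[0,0,0],[0,0,0],1],[[0,0,0],[0,0,0],1]]'
python3 go.py .6017 -.2501 .0235
```

```text
time: 8.83
tool_pos: [0.6018, -0.2502, 0.0372]
tcp_rot: [[0.949, 0.315, 0.0], [0.315, -0.949, -0.0], [0.0, 0.0, -1.0]]
force: [0.3, -0.9, 0.4]
width: 0.202
gripper_force: 58.8
t 8.8333 tcp [ 0.6018 -0.2502  0.0372] w 0.20196050230301615 F [ 0.3077 -0.8523  0.375 ] grip 58.79741730795217
turn [ 0.0003 -0.0002  0.0003]
shift mm [-0.0781 -0.0937 13.7136] after-turn axes [-0.0755 -0.0897 13.7136]
```

```bash
python3 -m crank '[[[0,0,3],[0,0,0],1],[[0,0,3],[0,0,0],1],[[0,0,3],[0,0,0],1],[[0,0,2],[0,0,0],1],[[0,0,1],[0,0,0],1],[[0,0,1],[0,0,0],1],[[0,0,0],[0,0,0],1],[[0,0,0],[0,0,0],1],[[0,0,0],[0,0,0],1]]'
python3 go.py .6017 -.2501 .0235
```

```text
time: 9.58
tool_pos: [0.6018, -0.2501, 0.0241]
tcp_rot: [[0.949, 0.315, 0.0], [0.315, -0.949, -0.0], [0.0, 0.0, -1.0]]
force: [-0.5, 0.1, -0.6]
width: 0.203
gripper_force: 58.8
t 9.5833 tcp [ 0.6018 -0.2501  0.0241] w 0.20291899647903963 F [-0.5162  0.0504 -0.5878] grip 58.800285024050254
turn [ 0.0002 -0.0002  0.0003]
shift mm [-0.0919  0.0055  0.6497] after-turn axes [-0.0918  0.0057  0.6497]
```

```bash
python3 -m crank '[[[0,0,0],[0,0,0],0.45],[[0,0,0],[0,0,0],0.35],[[0,0,0],[0,0,0],0.2],[[0,0,0],[0,0,0],0],[[0,0,0],[0,0,0],-0.2],[[0,0,0],[0,0,0],-0.2],[[0,0,-8],[0,0,0],-0.2],[[0,0,-15],[0,0,0],-0.2],[[0,0,-25],[0,0,0],-0.2],[[0,0,-25],[0,0,0],-0.2],[[0,0,-15],[0,0,0],-0.2],[[0,0,0],[0,0,0],-0.2],[[0,0,0],[0,0,0],-0.2]]'
python3 go.py .5497 .0032 .11
python3 - <<'E'
from h import *
p,d=robot.grab_frame("scene");np.save("pics/s4.npy",d);cv2.imwrite("pics/s4.png",cv2.resize(p[200:350,350:500],None,fx=4,fy=4,interpolation=cv2.INTER_CUBIC))
E
```

```text
time: 10.67
tool_pos: [0.6024, -0.2502, 0.1136]
tcp_rot: [[0.949, 0.316, 0.003], [0.316, -0.949, -0.001], [0.002, 0.002, -1.0]]
force: [0.3, 0.4, 0.6]
width: 0.599
gripper_force: 0.0
t 10.6667 tcp [ 0.6024 -0.2502  0.1136] w 0.5988431075852395 F [0.3121 0.3818 0.6144] grip 0.0
turn [ 0.0016 -0.0023  0.0006]
shift mm [  29.9114 -257.1262    3.3015] after-turn axes [  29.7673 -257.1385    3.6336]
```

View pics/s4.png

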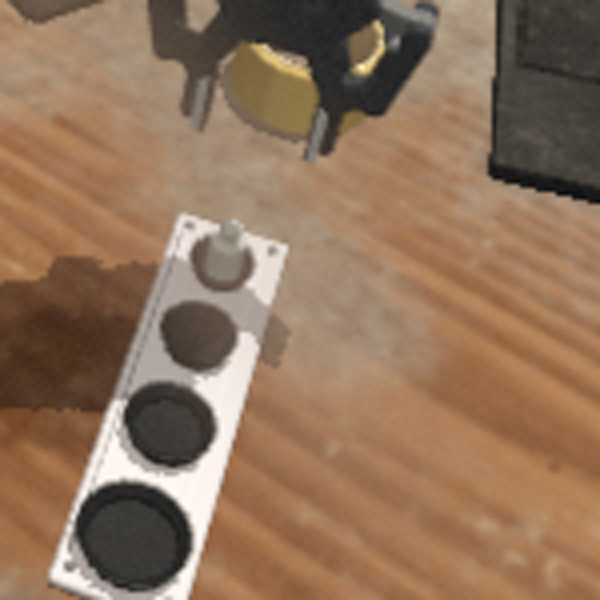

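The 50 g weight stands upright in the smallest cup at (228,260) of the crop. Next is the 100 g.

```bash
python3 -m crank '[[[1.5,-13,0],[0.002,-0.002,0.001],-0.2],[[3,-26,0],[0,0,0],-0.2],[[3,-26,0],[0,0,0],-0.2],[[3,-26,0],[0,0,0],-0.2],[[3,-26,0],[0,0,0],-0.2],[[3,-26,0],[0,0,0],-0.2],[[3,-26,0],[0,0,0],-0.2],[[3,-26,0],[0,0,0],-0.2],[[3,-26,0],[0,0,0],-0.2],[[3,-23,0],[0,0,0],-0.2],[[1.5,-13,0],[0,0,0],-0.2],[[0,0,20],[0,0,0],-0.2],[[0,0,20],[0,0,0],-0.2],[[0,0,0],[0,0,0],-0.2],[[0,0,0],[0,0,0],-0.2],[[0,0,0],[0,0,0],-0.2]]'
python3 go.py .5497 .0032 .013
```

```text
time: 12.05
tool_pos: [0.5488, 0.0034, 0.0724]
tcp_rot: [[0.949, 0.314, -0.004], [0.314, -0.949, 0.001], [-0.003, -0.002, -1.0]]
force: [0.1, 0.4, -0.1]
width: 0.603
gripper_force: 0.0
t 12.05 tcp [0.5488 0.0034 0.0724] w 0.6028473403023655 F [ 0.0788  0.4222 -0.0979] grip 0.0
turn [-0.0021  0.003  -0.001 ]
shift mm [ 0.9542  0.5846 59.4411] after-turn axes [ 0.7735  0.4588 59.4448]
```

```bash
python3 -m crank '[[[0.8,0.5,10],[-0.002,0.003,-0.001],-0.2],[[0,0,18],[0,0,0],-0.2],[[0,0,16],[0,0,0],-0.2],[[0,0,10],[0,0,0],-0.2],[[0,0,5],[0,0,0],-0.2],[[0,0,0],[0,0,0],-0.2],[[0,0,0],[0,0,0],0.1],[[0,0,0],[0,0,0],0.3],[[0,0,0],[0,0,0],1],[[0,0,0],[0,0,0],1],[[0,0,0],[0,0,0],1],[[0,0,0],[0,0,0],1],[[0,0,0],[0,0,0],1],[[0,0,0],[0,0,0],1]]'
python3 go.py .5497 .0032 .013
python3 -m crank '[[[0,0,-6],[0,0,0],1],[[0,0,-12],[0,0,0],1],[[0,0,-25],[0,0,0],1],[[0,0,-30],[0,0,0],1],[[0,0,-20],[0,0,0],1],[[0,0,0],[0,0,0],1],[[0,0,0],[0,0,0],1]]'
python3 go.py .5499 -.2673 .11
```

```text
time: 13.22
tool_pos: [0.5508, 0.0032, 0.0145]
tcp_rot: [[0.949, 0.315, 0.002], [0.315, -0.949, 0.001], [0.003, 0.0, -1.0]]
force: [-0.2, -1.1, 5.5]
width: 0.263
gripper_force: 59.0
t 13.2167 tcp [0.5508 0.0032 0.0145] w 0.2628592847498673 F [-0.2042 -1.0852  5.5478] grip 58.95911685191095
turn [ 0.0002 -0.0026  0.0002]
shift mm [-1.0104 -0.3558  1.475 ] after-turn axes [-1.0067 -0.3553  1.4776]
time: 13.8
tool_pos: [0.5507, 0.0036, 0.1075]
tcp_rot: [[0.949, 0.316, 0.003], [0.316, -0.949, 0.001], [0.003, 0.001, -1.0]]
force: [-0.3, -0.1, -0.5]
width: 0.26
gripper_force: 59.0
t 13.8 tcp [0.5507 0.0036 0.1075] w 0.25986851243555564 F [-0.3492 -0.1046 -0.4867] grip 58.97137722931802
turn [ 0.0006 -0.0034  0.001 ]
shift mm [-86.3857 256.7315  -2.6152] after-turn axes [-86.1259 256.8203  -2.4643]
```

```bash
python3 -m crank '[[[-4,13,0],[0.001,-0.003,0.001],1],[[-8.5,25.5,0],[0,0,0],1],[[-8.5,25.5,0],[0,0,0],1],[[-8.5,25.5,0],[0,0,0],1],[[-8.5,25.5,0],[0,0,0],1],[[-8.5,25.5,0],[0,0,0],1],[[-8.5,25.5,0],[0,0,0],1],[[-8.5,25.5,0],[0,0,0],1],[[-8.5,25.5,0],[0,0,0],1],[[-8.5,25.5,0],[0,0,0],1],[[-4.5,13.5,0],[0,0,0],1],[[0,0,20],[0,0,0],1],[[0,0,20],[0,0,0],1],[[0,0,10],[0,0,0],1],[[0,0,0],[0,0,0],1],[[0,0,0],[0,0,0],1],[[0,0,0],[0,0,0],1]]'
python3 go.py .5508 -.2670 .0265
```

```text
time: 15.22
tool_pos: [0.5501, -0.2663, 0.0567]
tcp_rot: [[0.949, 0.315, -0.002], [0.315, -0.949, 0.0], [-0.002, -0.001, -1.0]]
force: [0.4, -1.2, -0.4]
width: 0.266
gripper_force: 59.0
t 15.2167 tcp [ 0.5501 -0.2663  0.0567] w 0.2663938228527332 F [ 0.4484 -1.1563 -0.4335] grip 59.00025129318237
turn [-0.0007  0.0017 -0.    ]
shift mm [ 0.4475  0.905  30.2327] after-turn axes [ 0.3959  0.8835 30.234 ]
```

```bash
python3 -m crank '[[[0.4,0.9,0],[-0.001,0.002,0],1],[[0,0,6],[0,0,0],1],[[0,0,6],[0,0,0],1],[[0,0,4],[0,0,0],1],[[0,0,0],[0,0,0],1],[[0,0,0],[0,0,0],1],[[0,0,0],[0,0,0],1]]'
python3 go.py .5508 -.2670 .0265
python3 - <<'E'
from h import *
p,d=robot.grab_frame("scene");cv2.imwrite("pics/s5.png",cv2.resize(p[200:350,350:500],None,fx=4,fy=4,interpolation=cv2.INTER_CUBIC))
E
```

```text
time: 15.8
tool_pos: [0.5504, -0.2673, 0.0403]
tcp_rot: [[0.949, 0.314, -0.0], [0.314, -0.949, -0.0], [-0.0, 0.0, -1.0]]
force: [-0.2, 0.1, -0.7]
width: 0.267
gripper_force: 59.0
t 15.8 tcp [ 0.5504 -0.2673  0.0403] w 0.2665866173478589 F [-0.2446  0.0964 -0.7213] grip 59.00188582018018
turn [ 0.      0.0001 -0.0007]
shift mm [ 0.439  -0.1788 13.846 ] after-turn axes [ 0.4381 -0.1783 13.846 ]
```

View pics/s5.png

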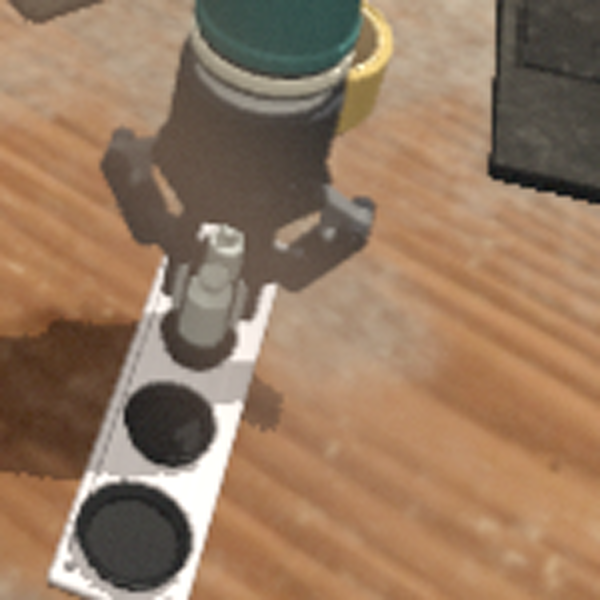

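The 100 g weight at (205,310) of the crop is centred over its cup, with the 50 g behind it untouched. I lower it and let go.

```bash
python3 -m crank '[[[0.4,0,3],[0,0,0],1],[[0,0,3],[0,0,0],1],[[0,0,3],[0,0,0],1],[[0,0,2],[0,0,0],1],[[0,0,1.5],[0,0,0],1],[[0,0,1],[0,0,0],1],[[0,0,0.5],[0,0,0],1],[[0,0,0],[0,0,0],1],[[0,0,0],[0,0,0],1]]'
python3 go.py .5508 -.2670 .0265
python3 -m crank '[[[0,0,0],[0,0,0],0.35],[[0,0,0],[0,0,0],0.25],[[0,0,0],[0,0,0],0.1],[[0,0,0],[0,0,0],-0.1],[[0,0,0],[0,0,0],-0.2],[[0,0,0],[0,0,0],-0.2],[[0,0,-8],[0,0,0],-0.2],[[0,0,-15],[0,0,0],-0.2],[[0,0,-25],[0,0,0],-0.2],[[0,0,-25],[0,0,0],-0.2],[[0,0,-15],[0,0,0],-0.2],[[0,0,0],[0,0,0],-0.2],[[0,0,0],[0,0,0],-0.2]]'
python3 go.py .6475 -.0109 .115
```

```text
time: 16.6
tool_pos: [0.5511, -0.2669, 0.0263]
tcp_rot: [[0.949, 0.315, 0.0], [0.315, -0.949, 0.0], [0.0, -0.0, -1.0]]
force: [-0.1, -0.1, 0.1]
width: 0.263
gripper_force: 59.0
t 16.6 tcp [ 0.5511 -0.2669  0.0263] w 0.26271772837786056 F [-0.078  -0.1469  0.0668] grip 59.024509359151125
turn [-0.0002 -0.0002 -0.0004]
shift mm [-0.2754  0.0284 -0.1533] after-turn axes [-0.2755  0.0284 -0.1532]
time: 17.68
tool_pos: [0.5515, -0.2674, 0.1157]
tcp_rot: [[0.949, 0.315, 0.002], [0.315, -0.949, -0.001], [0.002, 0.002, -1.0]]
force: [-0.6, 0.5, -1.4]
width: 0.595
gripper_force: 0.0
t 17.6833 tcp [ 0.5515 -0.2674  0.1157] w 0.5945066093158778 F [-0.5748  0.5068 -1.4198] grip 0.0
turn [ 0.0015 -0.0019 -0.0005]
shift mm [ 171.8108 -213.2486    0.6834] after-turn axes [ 171.9151 -213.1645    0.6814]
```

```bash
python3 -m crank '[[[8.6,-10.7,0],[0.001,-0.002,0],-0.2],[[17,-21.3,0],[0,0,0],-0.2],[[17,-21.3,0],[0,0,0],-0.2],[[17,-21.3,0],[0,0,0],-0.2],[[17,-21.3,0],[0,0,0],-0.2],[[17,-21.3,0],[0,0,0],-0.2],[[17,-21.3,0],[0,0,0],-0.2],[[17,-21.3,0],[0,0,0],-0.2],[[17,-21.3,0],[0,0,0],-0.2],[[17,-21.3,0],[0,0,0],-0.2],[[9,-10.7,0],[0,0,0],-0.2],[[0,0,20],[0,0,0],-0.2],[[0,0,15],[0,0,0],-0.2],[[0,0,0],[0,0,0],-0.2],[[0,0,0],[0,0,0],-0.2],[[0,0,0],[0,0,0],-0.2]]'
python3 go.py .6475 -.0109 .018
```

```text
time: 19.02
tool_pos: [0.6452, -0.0128, 0.0793]
tcp_rot: [[0.95, 0.312, -0.003], [0.312, -0.95, -0.001], [-0.003, -0.0, -1.0]]
force: [0.4, -0.5, -0.6]
width: 0.6
gripper_force: 0.0
t 19.0167 tcp [ 0.6452 -0.0128  0.0793] w 0.6001399157328348 F [ 0.364  -0.5392 -0.6193] grip 0.0
turn [-0.0004  0.003  -0.003 ]
shift mm [ 2.9671 -1.0576 61.2453] after-turn axes [ 2.7877 -1.0731 61.2534]
```

```bash
python3 -m crank '[[[2.7,-1,10],[0,0.003,-0.003],-0.2],[[0,0,18],[0,0,0],-0.2],[[0,0,18],[0,0,0],-0.2],[[0,0,10],[0,0,0],-0.2],[[0,0,5],[0,0,0],-0.2],[[0,0,0],[0,0,0],-0.2],[[0,0,0],[0,0,0],0],[[0,0,0],[0,0,0],0.2],[[0,0,0],[0,0,0],1],[[0,0,0],[0,0,0],1],[[0,0,0],[0,0,0],1],[[0,0,0],[0,0,0],1],[[0,0,0],[0,0,0],1],[[0,0,0],[0,0,0],1]]'
python3 go.py .6475 -.0109 .018
python3 -m crank '[[[0,0,-6],[0,0,0],1],[[0,0,-12],[0,0,0],1],[[0,0,-25],[0,0,0],1],[[0,0,-30],[0,0,0],1],[[0,0,-28],[0,0,0],1],[[0,0,0],[0,0,0],1],[[0,0,0],[0,0,0],1]]'
python3 go.py .4930 -.2862 .12
```

```text
time: 20.18
tool_pos: [0.6489, -0.0095, 0.0195]
tcp_rot: [[0.948, 0.317, 0.003], [0.317, -0.948, 0.001], [0.003, -0.0, -1.0]]
force: [-0.8, 0.2, 6.0]
width: 0.337
gripper_force: 59.9
t 20.1833 tcp [ 0.6489 -0.0095  0.0195] w 0.3371903376086274 F [-0.7912  0.2381  5.9959] grip 59.939342555589974
turn [-0.0003 -0.003   0.0022]
shift mm [-1.7966  0.8339  1.4991] after-turn axes [-1.7902  0.8375  1.5047]
time: 20.77
tool_pos: [0.6489, -0.0095, 0.1214]
tcp_rot: [[0.948, 0.317, 0.004], [0.317, -0.948, 0.001], [0.004, 0.0, -1.0]]
force: [-0.7, 0.9, -1.9]
width: 0.336
gripper_force: 59.5
t 20.7667 tcp [ 0.6489 -0.0095  0.1214] w 0.33597683183615623 F [-0.6885  0.905  -1.9086] grip 59.52516251709312
turn [ 0.     -0.0044  0.0025]
shift mm [-235.6915  212.9391    0.3444] after-turn axes [-235.1563  213.5257    1.3849]
```

```bash
python3 -m crank '[[[-9,9,0],[0,-0.004,0.002],1],[[-19.5,17.8,0],[0,0,0],1],[[-19.5,17.8,0],[0,0,0],1],[[-19.5,17.8,0],[0,0,0],1],[[-19.5,17.8,0],[0,0,0],1],[[-19.5,17.8,0],[0,0,0],1],[[-19.5,17.8,0],[0,0,0],1],[[-19.5,17.8,0],[0,0,0],1],[[-19.5,17.8,0],[0,0,0],1],[[-19.5,17.8,0],[0,0,0],1],[[-19.5,17.8,0],[0,0,0],1],[[-19.5,17.8,0],[0,0,0],1],[[-10,9,0],[0,0,0],1],[[0,0,20],[0,0,0],1],[[0,0,20],[0,0,0],1],[[0,0,15],[0,0,0],1],[[0,0,0],[0,0,0],1],[[0,0,0],[0,0,0],1],[[0,0,0],[0,0,0],1]]'
python3 go.py .4944 -.2857 .0315
```

```text
time: 22.35
tool_pos: [0.4935, -0.286, 0.0648]
tcp_rot: [[0.949, 0.315, -0.004], [0.315, -0.949, 0.0], [-0.003, -0.001, -1.0]]
force: [-0.3, 0.1, -2.8]
width: 0.338
gripper_force: 59.6
t 22.35 tcp [ 0.4935 -0.286   0.0648] w 0.3380786554098305 F [-0.2979  0.0987 -2.818 ] grip 59.58796240389347
turn [-0.0012  0.0034  0.0005]
shift mm [ 1.074   0.0869 33.2795] after-turn axes [ 0.9611  0.0463 33.2831]
```

```bash
python3 -m crank '[[[0.9,0,0],[-0.001,0.003,0],1],[[0,0,6],[0,0,0],1],[[0,0,6],[0,0,0],1],[[0,0,6],[0,0,0],1],[[0,0,0],[0,0,0],1],[[0,0,0],[0,0,0],1],[[0,0,0],[0,0,0],1]]'
python3 go.py .4944 -.2857 .0315
python3 - <<'E'
from h import *
p,d=robot.grab_frame("scene");cv2.imwrite("pics/s6.png",cv2.resize(p[210:360,330:480],None,fx=4,fy=4,interpolation=cv2.INTER_CUBIC))
E
```

```text
time: 22.93
tool_pos: [0.4944, -0.2857, 0.0466]
tcp_rot: [[0.949, 0.315, -0.0], [0.315, -0.949, 0.0], [-0.0, -0.0, -1.0]]
force: [-0.4, 0.6, -1.3]
width: 0.338
gripper_force: 59.6
t 22.9333 tcp [ 0.4944 -0.2857  0.0466] w 0.33807512937026013 F [-0.3524  0.6246 -1.3136] grip 59.616334489546716
turn [-0.0001  0.0002  0.0002]
shift mm [ 0.0605 -0.0309 15.1095] after-turn axes [ 0.0577 -0.0323 15.1095]
```

View pics/s6.png

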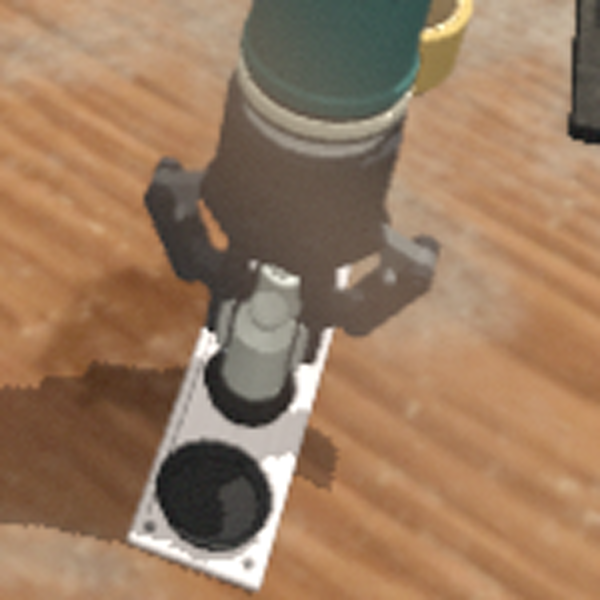

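The 200 g weight at (258,365) of the crop is centred over its cup. I lower it and let go.

```bash
python3 -m crank '[[[0,0,3],[0,0,0],1],[[0,0,3],[0,0,0],1],[[0,0,3],[0,0,0],1],[[0,0,2.5],[0,0,0],1],[[0,0,2],[0,0,0],1],[[0,0,1],[0,0,0],1],[[0,0,0.7],[0,0,0],1],[[0,0,0],[0,0,0],1],[[0,0,0],[0,0,0],1]]'
python3 go.py .4944 -.2857 .0315
python3 -m crank '[[[0,0,0],[0,0,0],0.25],[[0,0,0],[0,0,0],0.15],[[0,0,0],[0,0,0],0],[[0,0,0],[0,0,0],-0.2],[[0,0,0],[0,0,0],-0.3],[[0,0,0],[0,0,0],-0.3],[[0,0,-8],[0,0,0],-0.3],[[0,0,-15],[0,0,0],-0.3],[[0,0,-25],[0,0,0],-0.3],[[0,0,-35],[0,0,0],-0.3],[[0,0,-35],[0,0,0],-0.4],[[0,0,-35],[0,0,0],-0.4],[[0,0,-15],[0,0,0],-0.4],[[0,0,0],[0,0,0],-0.4]]'
python3 go.py .5795 .2708 .2
```

```text
time: 23.73
tool_pos: [0.4945, -0.2857, 0.0315]
tcp_rot: [[0.949, 0.315, 0.0], [0.315, -0.949, 0.0], [0.0, -0.0, -1.0]]
force: [-0.3, 0.9, -1.0]
width: 0.337
gripper_force: 59.6
t 23.7333 tcp [ 0.4945 -0.2857  0.0315] w 0.33678487662413475 F [-0.2877  0.9016 -1.0259] grip 59.61527329869568
turn [-0.     -0.      0.0004]
shift mm [-0.0886  0.0168  0.0069] after-turn axes [-0.0886  0.0168  0.0069]
time: 24.9
tool_pos: [0.4964, -0.2875, 0.2041]
tcp_rot: [[0.949, 0.315, 0.008], [0.315, -0.949, -0.004], [0.006, 0.006, -1.0]]
force: [0.3, -0.1, 1.0]
width: 0.701
gripper_force: 0.0
t 24.9 tcp [ 0.4964 -0.2875  0.2041] w 0.7011239194217186 F [ 0.284  -0.1239  0.9798] grip 0.0
turn [ 0.0057 -0.0061 -0.    ]
shift mm [ 254.662  -503.786     2.7809] after-turn axes [ 254.6934 -503.761     4.1114]
```

```bash
python3 -m crank '[[[7,-14,0],[0.006,-0.006,0],-0.4],[[15,-29.7,0],[0,0,0],-0.4],[[15,-29.7,0],[0,0,0],-0.4],[[15,-29.7,0],[0,0,0],-0.4],[[15,-29.7,0],[0,0,0],-0.4],[[15,-29.7,0],[0,0,0],-0.4],[[15,-29.7,0],[0,0,0],-0.4],[[15,-29.7,0],[0,0,0],-0.4],[[15,-29.7,0],[0,0,0],-0.4],[[15,-29.7,0],[0,0,0],-0.4],[[15,-29.7,0],[0,0,0],-0.4],[[15,-29.7,0],[0,0,0],-0.4],[[15,-29.7,0],[0,0,0],-0.4],[[15,-29.7,0],[0,0,0],-0.4],[[15,-29.7,0],[0,0,0],-0.4],[[15,-29.7,0],[0,0,0],-0.4],[[15,-29.7,0],[0,0,0],-0.4],[[7,-14,0],[0,0,0],-0.4],[[0,0,0],[0,0,0],-0.4],[[0,0,0],[0,0,0],-0.4]]'
python3 go.py .5795 .2708 .09
python3 - <<'E'
from meas import *
p,d=robot.grab_frame("scene");cv2.imwrite("pics/s7.png",cv2.resize(p[80:230,160:310],None,fx=4,fy=4,interpolation=cv2.INTER_CUBIC))
weight("scene",d,500,(.578,.27),.06)
E
```

```text
time: 26.57
tool_pos: [0.5761, 0.2718, 0.2002]
tcp_rot: [[0.948, 0.317, -0.009], [0.317, -0.948, 0.002], [-0.008, -0.005, -1.0]]
force: [0.4, -1.8, -0.2]
width: 0.701
gripper_force: 0.0
t 26.5667 tcp [0.5761 0.2718 0.2002] w 0.7013595405880535 F [ 0.4129 -1.8226 -0.1664] grip 0.0
turn [-0.0049  0.0078  0.0019]
shift mm [  3.7809   2.5247 110.1222] after-turn axes [  2.9311   1.9799 110.1592]
500 scene sides 210 [0.58  0.271] rms 0.0011391392458881611 knob 707 [0.5661 0.2628 0.3222] cam dir [0.5815 0.8136]
```

View pics/s7.png

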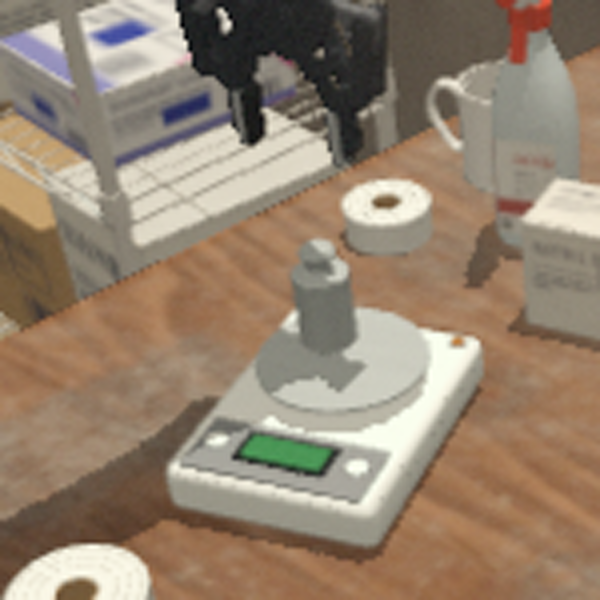

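The fingers are above the 500 g weight, which stands on the pan at (325,310) of the crop with nothing tall near it.

```bash
python3 -m crank '[[[2.5,1.5,10],[-0.005,0.008,0.002],-0.5],[[0.5,0.5,20],[0,0,0],-0.5],[[0,0,10],[0,0,0],-0.5],[[0,0,0],[0,0,0],-0.5],[[0,0,0],[0,0,0],-0.5],[[0,0,0],[0,0,0],-0.5]]'
python3 go.py .580 .271 .084
```

```text
time: 27.12
tool_pos: [0.5808, 0.27, 0.1617]
tcp_rot: [[0.95, 0.312, 0.002], [0.312, -0.95, 0.002], [0.003, -0.001, -1.0]]
force: [-0.5, 0.9, -0.3]
width: 0.748
gripper_force: 0.0
t 27.1167 tcp [0.5808 0.27   0.1617] w 0.7481236382041172 F [-0.4875  0.9459 -0.331 ] grip 0.0
turn [-0.0007 -0.0027 -0.0033]
shift mm [-0.6571 -1.1835 77.6518] after-turn axes [-0.4404 -1.2383 77.6525]
```

```bash
python3 -m crank '[[[-0.4,-1.2,10],[-0.001,-0.003,-0.003],-0.5],[[0,0,18],[0,0,0],-0.5],[[0,0,18],[0,0,0],-0.5],[[0,0,16],[0,0,0],-0.5],[[0,0,10],[0,0,0],-0.5],[[0,0,5],[0,0,0],-0.5],[[0,0,0],[0,0,0],-0.5],[[0,0,0],[0,0,0],-0.2],[[0,0,0],[0,0,0],0],[[0,0,0],[0,0,0],1],[[0,0,0],[0,0,0],1],[[0,0,0],[0,0,0],1],[[0,0,0],[0,0,0],1],[[0,0,0],[0,0,0],1],[[0,0,0],[0,0,0],1]]'
python3 go.py .580 .271 .084
python3 -m crank '[[[0,0,-6],[0,0,0],1],[[0,0,-12],[0,0,0],1],[[0,0,-20],[0,0,0],1],[[0,0,-20],[0,0,0],1],[[0,0,-10],[0,0,0],1],[[0,0,0],[0,0,0],1],[[0,0,0],[0,0,0],1]]'
python3 go.py .4289 -.3074 .15
```

```text
time: 28.37
tool_pos: [0.5804, 0.2725, 0.0853]
tcp_rot: [[0.949, 0.316, 0.001], [0.316, -0.949, 0.001], [0.001, -0.001, -1.0]]
force: [-1.4, -0.4, 6.0]
width: 0.449
gripper_force: 60.8
t 28.3667 tcp [0.5804 0.2725 0.0853] w 0.4494914519235948 F [-1.4425 -0.3746  6.0214] grip 60.76941283419728
turn [-0.0006 -0.0012  0.0014]
shift mm [-0.824   1.2892  1.2835] after-turn axes [-0.8207  1.2896  1.2853]
time: 28.95
tool_pos: [0.5792, 0.2722, 0.1521]
tcp_rot: [[0.949, 0.316, -0.001], [0.316, -0.949, -0.0], [-0.001, -0.0, -1.0]]
force: [-1.1, 0.1, -4.7]
width: 0.446
gripper_force: 61.0
t 28.95 tcp [0.5792 0.2722 0.1521] w 0.4457883844906824 F [-1.122   0.1321 -4.6845] grip 61.025174958631396
turn [-0.0002  0.0008  0.0016]
shift mm [-326.0435  502.2376    2.238 ] after-turn axes [-325.2462  502.7548    2.1174]
```

```bash
python3 -m crank '[[[-8,12.5,0],[0,0.001,0.002],1],[[-16,25,0],[0,0,0],1],[[-16,25,0],[0,0,0],1],[[-16,25,0],[0,0,0],1],[[-16,25,0],[0,0,0],1],[[-16,25,0],[0,0,0],1],[[-16,25,0],[0,0,0],1],[[-16,25,0],[0,0,0],1],[[-16,25,0],[0,0,0],1],[[-16,25,0],[0,0,0],1],[[-16,25,0],[0,0,0],1],[[-16,25,0],[0,0,0],1],[[-16,25,0],[0,0,0],1],[[-16,25,0],[0,0,0],1],[[-16,25,0],[0,0,0],1],[[-16,25,0],[0,0,0],1],[[-16,25,0],[0,0,0],1],[[-8,12.5,0],[0,0,0],1],[[0,0,0],[0,0,0],1],[[0,0,0],[0,0,0],1]]'
python3 go.py .4297 -.3071 .065
```

```text
time: 30.62
tool_pos: [0.4531, -0.2178, 0.1513]
tcp_rot: [[0.95, 0.311, -0.002], [0.311, -0.95, 0.001], [-0.002, -0.001, -1.0]]
force: [-0.4, 0.2, -4.1]
width: 0.45
gripper_force: 61.3
t 30.6167 tcp [ 0.4531 -0.2178  0.1513] w 0.4503944134356911 F [-0.3827  0.2315 -4.0682] grip 61.27129124477506
turn [-0.0013  0.0019 -0.0042]
shift mm [-49.8974  77.7145  86.2559] after-turn axes [-50.3799  77.3956  86.2621]
```

```bash
python3 -m crank '[[[-12,19,0],[-0.001,0.002,-0.004],1],[[-16,25,0],[0,0,0],1],[[-14,21,0],[0,0,0],1],[[-8,12.5,0],[0,0,0],1],[[0,0,15],[0,0,0],1],[[0,0,20],[0,0,0],1],[[0,0,20],[0,0,0],1],[[0,0,20],[0,0,0],1],[[0,0,10],[0,0,0],1],[[0,0,0],[0,0,0],1],[[0,0,0],[0,0,0],1],[[0,0,0],[0,0,0],1]]'
python3 go.py .4297 -.3071 .037
python3 - <<'E'
from meas import *
p,d=robot.grab_frame("scene");cv2.imwrite("pics/s8.png",cv2.resize(p[210:360,330:480],None,fx=4,fy=4,interpolation=cv2.INTER_CUBIC))
for z in(.039,):
    T=robot.camera_model("scene")["T"];w=np.array([.4297,-.3071])-T[:2,3];w/=np.hypot(*w)
    u,v=proj("scene",(.4297-.02*w[0],-.3071-.02*w[1],z));print((u-329.5)*4,(v-209.5)*4)
E
```

```text
time: 31.62
tool_pos: [0.4329, -0.3063, 0.0676]
tcp_rot: [[0.948, 0.319, 0.003], [0.319, -0.948, -0.001], [0.003, 0.002, -1.0]]
force: [-0.4, 0.1, -4.2]
width: 0.446
gripper_force: 61.5
t 31.6167 tcp [ 0.4329 -0.3063  0.0676] w 0.44591480169653824 F [-0.3621  0.072  -4.1606] grip 61.45195662975311
turn [ 0.0018 -0.0027  0.0039]
shift mm [-3.371  -0.3191 30.5487] after-turn axes [-3.291  -0.25   30.5581]
211.12535606689312 506.3005606671795
```

View pics/s8.png

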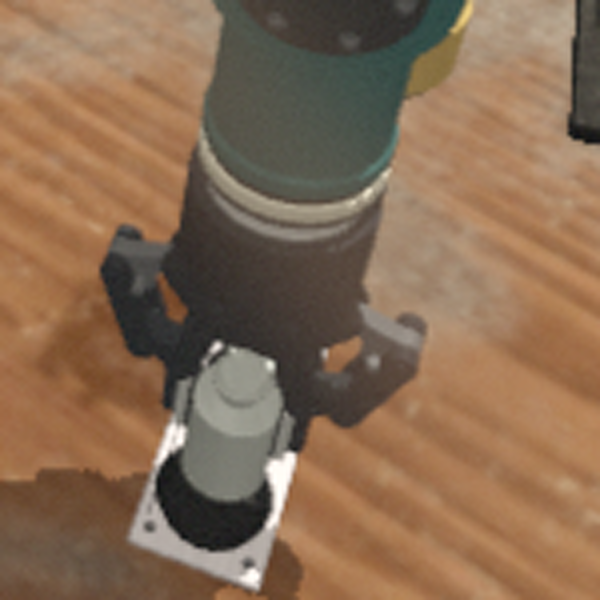

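The 500 g weight hangs over the largest cup: lower edge at (222,500) of the crop, cup at (215,500). The 3 mm still to go along the row shows. I correct that and go down in stages.

```bash
python3 -m crank '[[[-2,-0.2,0],[0.002,-0.003,0.004],1],[[-1.3,0,0],[0,0,0],1],[[0,0,5],[0,0,0],1],[[0,0,5],[0,0,0],1],[[0,0,4],[0,0,0],1],[[0,0,0],[0,0,0],1],[[0,0,0],[0,0,0],1],[[0,0,0],[0,0,0],1]]'
python3 go.py .4297 -.3071 .037
```

```text
time: 32.33
tool_pos: [0.4291, -0.3072, 0.0528]
tcp_rot: [[0.949, 0.314, -0.001], [0.314, -0.949, 0.001], [-0.001, -0.001, -1.0]]
force: [-0.2, 0.1, -4.1]
width: 0.451
gripper_force: 61.4
t 32.3333 tcp [ 0.4291 -0.3072  0.0528] w 0.4506585313553523 F [-0.1933  0.119  -4.1462] grip 61.444841120392084
turn [-0.0011  0.0011 -0.0008]
shift mm [ 0.6361  0.1551 15.7822] after-turn axes [ 0.6179  0.1379 15.7831]
```

```bash
python3 -m crank '[[[0.4,0.1,3],[-0.001,0.001,-0.001],1],[[0,0,3],[0,0,0],1],[[0,0,3],[0,0,0],1],[[0,0,2.5],[0,0,0],1],[[0,0,2],[0,0,0],1],[[0,0,1],[0,0,0],1],[[0,0,1],[0,0,0],1],[[0,0,0],[0,0,0],1],[[0,0,0],[0,0,0],1]]'
python3 go.py .4297 -.3071 .037
```

```text
time: 33.08
tool_pos: [0.4297, -0.307, 0.0374]
tcp_rot: [[0.949, 0.316, 0.0], [0.316, -0.949, 0.0], [0.0, -0.0, -1.0]]
force: [-0.0, 0.1, -4.9]
width: 0.449
gripper_force: 61.5
t 33.0833 tcp [ 0.4297 -0.307   0.0374] w 0.4491037748412822 F [-0.0413  0.1174 -4.8977] grip 61.512556644156575
turn [-0.0001 -0.0002  0.0006]
shift mm [0.0029 0.136  0.419 ] after-turn axes [0.003 0.136 0.419]
```

Still carrying the full weight, about 1 mm above the floor. I lower that last bit, release, retreat and look.

```bash
python3 -m crank '[[[0,0,0.7],[0,0,0],1],[[0,0,0],[0,0,0],1],[[0,0,0],[0,0,0],0.05],[[0,0,0],[0,0,0],-0.05],[[0,0,0],[0,0,0],-0.2],[[0,0,0],[0,0,0],-0.4],[[0,0,0],[0,0,0],-0.5],[[0,0,0],[0,0,0],-0.5],[[0,0,-8],[0,0,0],-0.5],[[0,0,-15],[0,0,0],-0.5],[[0,0,-25],[0,0,0],-0.5],[[0,0,-35],[0,0,0],-0.5],[[0,0,-35],[0,0,0],-0.5],[[0,0,-35],[0,0,0],-0.5],[[0,35,0],[0,0,0],-0.5],[[0,35,0],[0,0,0],-0.5],[[0,35,0],[0,0,0],-0.5],[[0,0,0],[0,0,0],-0.5],[[0,0,0],[0,0,0],-0.5]]'
python3 - <<'E'
from meas import *
cups={50:(.6017,-.2501),100:(.5499,-.2673),200:(.4930,-.2862),500:(.4289,-.3074)}
for n,(x0,y0) in(("scene",(340,220)),("top",(350,160))):
    p,d=robot.grab_frame(n);cv2.imwrite(f"pics/{n}9.png",cv2.resize(p[y0:y0+140,x0:x0+120],None,fx=4,fy=4,interpolation=cv2.INTER_CUBIC))
    for k in cups:
        w=cloud(n,d).reshape(-1,3);o=w[(np.hypot(*(w[:,:2]-cups[k]).T)<.02)&(w[:,2]>.02)&(w[:,2]<.12)]
        print("top z",o[:,2].max() if len(o) else None,"seated",.011+D[k][2]/1000)
        if n=="scene": weight(n,d,k,cups[k],.011+.010,.024)
E
```

```text
time: 34.67
tool_pos: [0.4625, -0.4089, 0.1905]
tcp_rot: [[0.95, 0.313, 0.0], [0.313, -0.95, -0.002], [-0.0, 0.002, -1.0]]
force: [0.0, 0.8, 0.5]
width: 0.75
gripper_force: 0.0
top z 0.049811545233032994 seated 0.049
50 scene sides 63 [ 0.5887 -0.2524] rms 0.004292242429203032 knob 0  cam dir [0.9299 0.3677]
top z 0.060831480120405845 seated 0.057999999999999996
100 scene sides 119 [ 0.5513 -0.2678] rms 0.00270440497713276 knob 15 [ 0.5486 -0.2696  0.0587] cam dir [0.9278 0.373 ]
top z 0.07048723098814369 seated 0.069
200 scene sides 222 [ 0.4943 -0.2867] rms 0.0031291898645387822 knob 49 [ 0.4912 -0.2878  0.0685] cam dir [0.9249 0.3801]
top z 0.0863905816277798 seated 0.08499999999999999
500 scene sides 438 [ 0.4301 -0.3077] rms 0.003637006003377556 knob 145 [ 0.4268 -0.3094  0.0899] cam dir [0.9205 0.3908]
top z 0.052362841282450834 seated 0.049
top z 0.06302320023720065 seated 0.057999999999999996
top z 0.07420985161235372 seated 0.069
top z 0.0915518344319588 seated 0.08499999999999999
```

View pics/scene9.png

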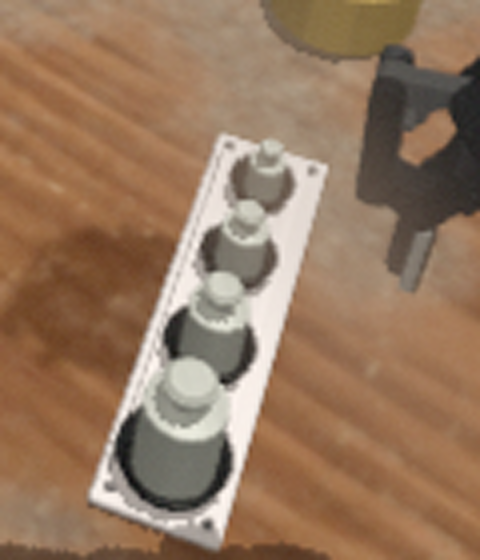

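View pics/top9.png

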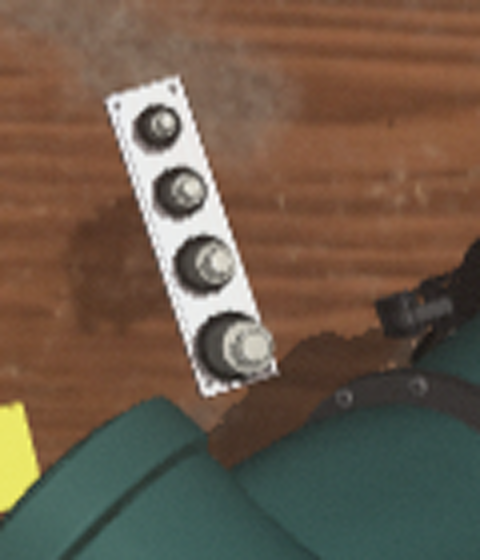

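Both views show all four weights upright and centred in their own cups. In the scene camera their tops are within 3 mm of the seated heights, and the gripper is clear.

```bash
python3 -c "
from station import robot
print(robot.close_job())"
```

```text
the job is handed in; nothing more can be done
None
```

I put all four weights in the cups of their own size and handed the job in at about 35 s; the last pictures show them upright and seated, but the hand-in gave no verdict.

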